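Slip the fin spacer into the heat sink

TASK

On this packing bench, pick up the comb-shaped fin spacer that has three widely spaced fins and lower it between the four fins of the heat sink that it matches, until its fins stand fully down on the heat sink's base, roughly centred and in line with the fins. Keep hold of it until it is down among the fins rather than dropping it in, then let go. Leave the close-finned spacer where it is.

Things in the scene. Friction and masses are not known exactly. Their poses are not given: they have to be found in the camera images.
- wide_spacer: Spacer to use: loose white plastic comb, 0.2 kg, standing fins down. In mm: 3 upright fins 80 long, 5 thick, 45 high, 32 apart (centres), joined on top by a cross bar over their middle: 22 wide (x), 84 long (y), heights 45 to 77; grip it across the 22. Origin: centre of the underside (fin tips). z up, x along the fins, y along the bar; a half turn about z looks the same.
- close_spacer: Bystander: loose white comb of the same outline, bar and height, but with 5 fins 16 mm apart; does not fit the wide heat sink. Leave it. Origin: centre of the underside (fin tips). z up, x along the fins, y along the bar; a half turn about z looks the same.
- wide_sink: Heat sink to fill: aluminium, screwed down. In mm: base plate 126 (x) x 110 (y) x 12 high; on it 4 upright fins 90 long, 5 thick, 40 high, 32 apart: 3 gaps of 27, the middle one at the centre; fin tops at 52. A spacer fully home has its fin tips on the plate, 12 above the bench. Origin: centre of the plate's underside, at bench level. z up, x along the fins, y across; a half turn looks the same.
- close_sink: Bystander: aluminium heat sink, screwed down, same base plate and fin height but 6 fins 16 mm apart. Origin: centre of the plate's underside; z up, x along the fins.

How it is judged:
By the outcome, as a careful person would: the job done as asked, in the order asked, and still so for the second after the job is handed in, with the robot touching nothing.
It also fails if it takes over 38 s, if anything falls off the work surface, if the arm or the gripper's body presses on something with over 40 N, if the wrist force passes 120 N, or if a joint passes its speed limit or range.

ROBOT

A 6-joint arm with a two-finger parallel gripper is mounted at the origin on the work surface. World frame = base frame: x ahead of the robot, y to its left, z up, the work surface at z = 0. Lengths are in m, angles in rad, forces in N, time in s.
With the tool pointing down it reaches from about 0.275 to 0.825 m from the base axis. Payload 4.9 kg.
Tool frame: the origin (TCP) lies midway between the tips of the shut fingers; the grasp point (between the pads) lies 19 mm behind it (manip.tcp_to_grasp is the z of the grasp point in the tool frame, in m); z points along the fingers, y is the line along which they close (so a half turn about z gives the same grasp; the last joint's range is limited). The gripper opens to 85 mm and grips with 20 to 120 N. Pads are 22 mm wide; open, the fingers measure 114 mm over their backs; the gripper's body (76 mm by 85 mm) begins 54 mm behind the grasp point. The pads swing forward as they close: fully open they stand 13 mm farther back than shut.
Start: joints at [1.145, 0.326, -0.193, 1.052, 0, 1.437], TCP at [0.158, 0.527, 0.231] pointing down, gripper open.
Joint ranges: [-2.65, 2.65], [-0.97, 1.79], [-1.3, 1.35], [-1.93, 2.1], [-1.47, 1.37], [-3.14, 3.14]. Speed limits (rad/s): [2.57, 2.57, 3.14, 3.14, 3.14, 3.14].

INTERFACE

Orientations are given as a unit quaternion [w, x, y, z].
In Python, from bench import manip gives the robot as it stands.
- The arm moves only by the tool creep_tool, called after "Emit:" by a JSON object that holds its "name" and its "arguments". Schema: {"type":"object","properties":{"plan":{"type":"string"},"jaw":{"type":"number"},"clamp_n":{"type":"number"},"only":{"type":"string"},"quiet":{"type":"boolean"},"lines":{"type":"string"}},"required":["plan"],"additionalProperties":false}. plan is a string of 1 to 10 rows, parted by semicolons, with the numbers parted by commas; each row has 6 numbers: dx, dy, dz in shares of the most that a row can go, 1 being 50 mm, then a rotation vector rx, ry, rz in normalised numbers (1 is 2 pi rad); each row shifts and turns the commanded pose from where the row before left it, along the tool's axes as they then stand; what a row does not reach is not made up. A row lasts 1/10 s, in which the tool goes at most 0.05 m and 0.15 rad, less where a joint would pass 70% of its speed; a pose out of reach is approached as far as the arm can. jaw is the finger opening in m, set as the call begins (left out keeps the last). The fingers move at their own pace and stop on an object; clamp_n is the grip in N (left out, the last holds). Time passes only in rows, so rows that do not move let the fingers close. The tool returns the time, the measured TCP pose, the force, the opening and the grip force at its end. only (a regular expression) keeps the lines of the reply that match it, lines (a string "A,B") keeps lines A to B, and quiet returns only ok. Input that does not fit is refused with a message, and nothing moves.
- manip.state(): the state, without advancing time (a new reading comes with each control period).
- manip.camera(name): name is "scene" or "top" or "wrist"; returns (picture, depth): 420x560x3 uint8, red, green, blue; 420x560 float32, m along the optical axis (not along the pixel's ray), 0 where there is no reading.
- manip.camera_info(name): a dict with "fx", "fy", "cx", "cy" (pixels), "R" (3x3) and "t" (3): a world point X has camera coordinates R X + t. Camera axes: x right, y down, z forward; pixel columns grow to the right and rows downward; lengths in m; the calibration is good to about 2 mm. A picture is of the moment at which its call begins: read the wrist's pose just before it. camera_info takes no time and is no camera call; for the wrist camera it gives the pose at the moment of the call.
- manip.sign_off(): hands the job in; it is judged then, once.
The state is a dict: "t": time; "joints": joint angles; "joint_velocities": joint speeds; "joint_torque": joint torques, N m; "tool_pos": TCP position; "ee_rot": TCP orientation; "ft_force": force on the tool from outside, world axes, zero at the start; "ft_torque": the same for the moment, N m; "gripper_width": finger opening in m; "grip_force": force on a finger pad.
Only numpy, scipy, OpenCV 4.12 (cv2) and the standard library are available. Lean on these libraries where they do the work, as an engineer would, in place of code of your own. Each camera call takes 0.05 s, during which the arm holds its last target. There are 200 camera calls.

## Working session

There is one attempt and no reset: what is moved stays moved. The work goes in short steps, Python scripts to look and compute and a tool call to move; the robot and the scene stay as the last step left them, time stands still between calls to the robot, and variables do not carry over. Pictures are saved under pics/ and viewed, at most 10 in all, crops included, and the job is handed in when it is done.

```bash
ls; mkdir -p pics; python3 - <<'E'
from bench import manip
import cv2,numpy as np
for n in("top","scene"):
    p,d=manip.camera(n); cv2.imwrite(f"pics/{n}0.png",p[:,:,::-1]); np.save(f"pics/{n}0.npy",d)
    i=manip.camera_info(n); print(n,i)
print(manip.state())
E
```

```text
bench.py
pics
top {'fx': 452.8370238236213, 'fy': 452.8370238236213, 'cx': 278.26773251907235, 'cy': 198.7353099801505, 'R': array([[ 0.01830061, -0.99962709,  0.02026756],
       [-0.9990103 , -0.01910373, -0.04016793],
       [ 0.04054014, -0.0195124 , -0.99898737]]), 't': array([-0.0295627 ,  0.50977975,  1.2257068 ])}
scene {'fx': 410.17457762987095, 'fy': 410.17457762987095, 'cx': 275.27124707992334, 'cy': 206.3144557249017, 'R': array([[ 0.85363022,  0.5208285 , -0.00728822],
       [ 0.42772895, -0.70888934, -0.56082425],
       [-0.2972598 ,  0.47561915, -0.8279028 ]]), 't': array([-0.45600444, -0.20908943,  1.1147795 ])}
{'t': 0.1, 'joints': array([ 1.14479401e+00,  3.26894899e-01, -1.93459523e-01,  1.05201953e+00,
        2.09577912e-05,  1.43658032e+00]), 'joint_velocities': array([ 0.00019732, -0.00210413,  0.00289265,  0.00019248, -0.00133449,
       -0.00012955]), 'joint_torque': array([-4.62753087e-04, -4.44238400e+01,  2.63037354e+01,  7.87658530e-03,
       -1.55431153e-04,  3.37659969e-06]), 'tool_pos': array([0.15799088, 0.5262804 , 0.23057571]), 'ee_rot': array([-2.28146097e-04,  1.45376117e-01,  9.89376148e-01, -7.55172003e-04]), 'ft_force': array([-0.11615089,  0.72034574, -0.73497122]), 'ft_torque': array([-0.02618706, -0.02534448, -0.02919329]), 'grip_force': 0.0, 'gripper_width': 0.08571731050524223}
```

View pics/top0.png

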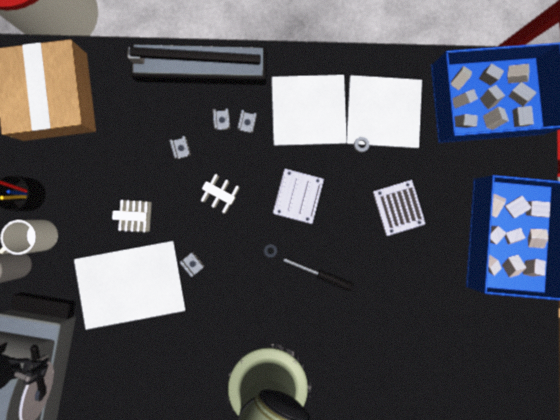

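View pics/scene0.png

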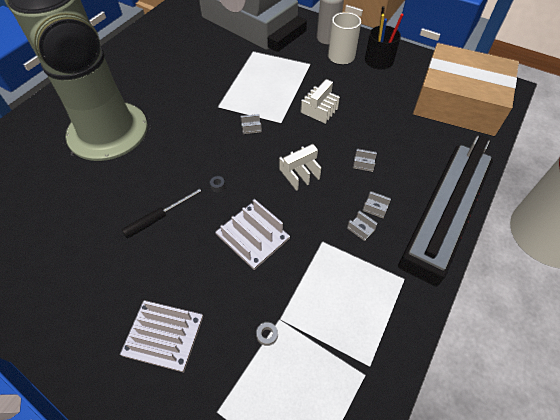

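The top view shows the wide spacer at about (220,193) and the wide sink at (299,196). The close spacer is at (132,215) and the close sink at (399,207). I'll enlarge the wide pair.

```bash
python3 - <<'E'
import cv2
p=cv2.imread("pics/top0.png")[160:240,190:335]
cv2.imwrite("pics/c1.png",cv2.resize(p,None,fx=5.5,fy=5.5,interpolation=cv2.INTER_CUBIC))
E
```

```text
(no output)
```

View pics/c1.png

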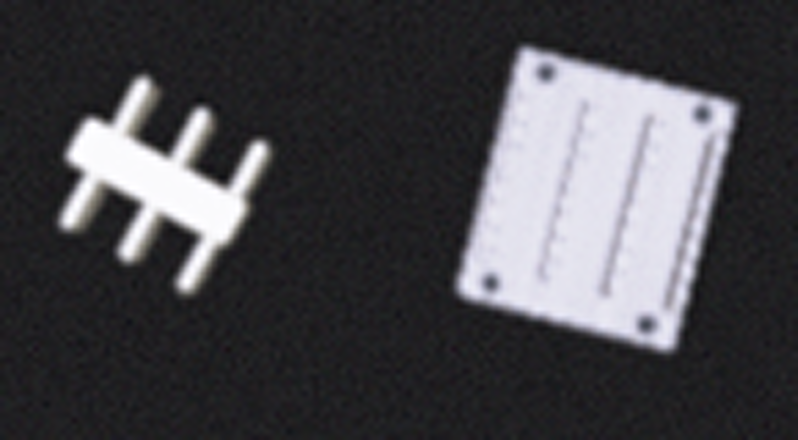

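The crop shows the bar corners at (90,118), (68,158), (225,243) and (247,205), and the plate corners at (521,46), (738,102), (675,353) and (458,294). Next I'll convert these to world positions.

```bash
cat >h.py <<'E'
import numpy as np
from bench import manip
def world(uv,z,i):
    uv=np.atleast_2d(uv).astype(float)
    r=np.c_[(uv[:,0]-i["cx"])/i["fx"],(uv[:,1]-i["cy"])/i["fy"],np.ones(len(uv))]@i["R"]
    c=-i["R"].T@i["t"]; return c+r*((z-c[2])/r[:,2])[:,None]
def rect(P):
    c=P.mean(0)[:2]; e=[np.diff(P[[a,b]],axis=0)[0][:2] for a,b in((0,1),(3,2),(0,3),(1,2))]
    return c,[(np.linalg.norm(v).round(4),np.degrees(np.arctan2(v[1],v[0])).round(1)) for v in e]
E
python3 - <<'E'
from h import *
i=manip.camera_info("top")
f=lambda L:(np.array(L)+.5)/5.5-.5+[190,160]
print("bar",rect(world(f([(90,118),(68,158),(225,243),(247,205)]),.077,i)))
print("plate",rect(world(f([(521,46),(738,102),(675,353),(458,294)]),.012,i)))
print("screws",rect(world(f([(546,72),(702,114),(646,325),(490,283)]),.012,i)))
print("fin tips",world(f([(143,85),(72,222),(203,115),(130,255),(262,148),(187,287)]),.045,i).round(4))
import scipy.spatial.transform as s
q=manip.state()["ee_rot"];print(s.Rotation.from_quat(q,scalar_first=True).as_matrix().round(3))
w=manip.camera_info("wrist");print(w["R"]@s.Rotation.from_quat(q,scalar_first=True).as_matrix(),-w["R"].T@w["t"])
E
```

```text
bar (array([0.5206745 , 0.13633763]), [(np.float64(0.0214), np.float64(152.7)), (np.float64(0.0205), np.float64(151.2)), (np.float64(0.0842), np.float64(-117.9)), (np.float64(0.0836), np.float64(-117.4))])
plate (array([ 0.51958443, -0.07463425]), [(np.float64(0.1115), np.float64(-103.3)), (np.float64(0.1114), np.float64(-104.1)), (np.float64(0.1272), np.float64(166.8)), (np.float64(0.1287), np.float64(166.8))])
screws (array([ 0.51965248, -0.07361935]), [(np.float64(0.0804), np.float64(-104.0)), (np.float64(0.0801), np.float64(-104.0)), (np.float64(0.1085), np.float64(166.2)), (np.float64(0.1086), np.float64(166.0))])
fin tips [[0.5685 0.148  0.045 ]
 [0.5018 0.1805 0.045 ]
 [0.5546 0.1188 0.045 ]
 [0.4865 0.1523 0.045 ]
 [0.5392 0.0901 0.045 ]
 [0.4716 0.1246 0.045 ]]
[[-0.958  0.288 -0.001]
 [ 0.288  0.958 -0.001]
 [ 0.    -0.002 -1.   ]]
[[ 9.02667498e-05  9.99999577e-01 -9.15279959e-04]
 [-9.60224281e-01 -1.68897219e-04 -2.79229835e-01]
 [-2.79229872e-01  9.04079211e-04  9.60223860e-01]] [0.09071316 0.5466387  0.37206005]
```

Careful with the scale: shifts go in shares of 50 mm and turns go in shares of 2 pi rad. That gives: -0.042 m is -0.84, -0.0246 m is -0.492.

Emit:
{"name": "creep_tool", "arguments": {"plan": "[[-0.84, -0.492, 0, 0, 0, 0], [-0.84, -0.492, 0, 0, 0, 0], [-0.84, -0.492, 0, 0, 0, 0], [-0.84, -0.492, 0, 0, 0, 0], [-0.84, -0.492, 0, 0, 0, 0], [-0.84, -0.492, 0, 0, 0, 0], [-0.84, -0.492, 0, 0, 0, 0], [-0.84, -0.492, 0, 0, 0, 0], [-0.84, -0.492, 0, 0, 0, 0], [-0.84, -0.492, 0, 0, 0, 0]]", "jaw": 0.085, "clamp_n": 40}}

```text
refused: plan: the value is not of type 'string' (schema: type "string"). Nothing was moved.
```

Refused on format, not on reach. It needs rows parted by semicolons, with the numbers parted by commas.

Emit:
{"name": "creep_tool", "arguments": {"plan": "-0.84,-0.492,0,0,0,0;-0.84,-0.492,0,0,0,0;-0.84,-0.492,0,0,0,0;-0.84,-0.492,0,0,0,0;-0.84,-0.492,0,0,0,0;-0.84,-0.492,0,0,0,0;-0.84,-0.492,0,0,0,0;-0.84,-0.492,0,0,0,0;-0.84,-0.492,0,0,0,0;-0.84,-0.492,0,0,0,0", "jaw": 0.085, "clamp_n": 40}}

```text
t: 1.1
tool_pos: [0.4905, 0.1686, 0.2311]
ee_rot: [-0.0, 0.146, 0.989, 0.0]
ft_force: [-0.1, 0.5, 0.6]
gripper_width: 0.0852
grip_force: 0.0
```

Emit:
{"name": "creep_tool", "arguments": {"plan": "-0.792,-0.464,0,0,0,0;0,0,0,0,0,-0.022;0,0,0,0,0,-0.022;0,0,0,0,0,-0.022;0,0,0,0,0,-0.022;0,0,0,0,0,-0.022;0,0,0,0,0,-0.022;0,0,0,0,0,-0.022;0,0,0,0,0,-0.022;0,0,0,0,0,-0.022"}}

```text
t: 2.1
tool_pos: [0.5206, 0.1367, 0.2308]
ee_rot: [-0.0, -0.46, 0.888, 0.0]
ft_force: [0.5, 0.0, -0.9]
gripper_width: 0.0847
grip_force: 0.0
```

Emit:
{"name": "creep_tool", "arguments": {"plan": "0,0,0,0,0,-0.022;0,0,0,0,0,0;0,0,0,0,0,0"}}

```text
t: 2.4
tool_pos: [0.5207, 0.1367, 0.231]
ee_rot: [-0.0, -0.516, 0.856, 0.0]
ft_force: [-0.5, -0.1, 0.3]
gripper_width: 0.0852
grip_force: 0.0
```

```bash
cat >>h.py <<'E'
from scipy.spatial.transform import Rotation as Ro
def wrist(name):
    import cv2,pickle
    i=manip.camera_info("wrist");s=manip.state();p,d=manip.camera("wrist")
    cv2.imwrite(f"pics/{name}.png",p[:,:,::-1]);pickle.dump((i,s),open(f"pics/{name}.pkl","wb"))
    R=Ro.from_quat(s["ee_rot"],scalar_first=True).as_matrix()
    print(s["t"],s["tool_pos"].round(4),"yaw y",np.degrees(np.arctan2(R[1,1],R[0,1])).round(2),R.round(3).tolist(),s["joints"].round(2))
E
python3 -c "from h import *;wrist('w1')"
```

```text
2.4 [0.5207 0.1367 0.231 ] yaw y 152.19 [[-0.467, -0.884, -0.001], [-0.884, 0.467, -0.0], [0.0, 0.001, -1.0]] [ 0.12  0.31 -0.22  1.04 -0.   -0.97]
```

View pics/w1.png

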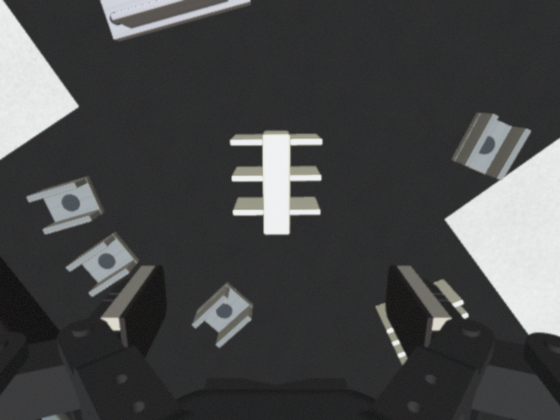

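The wrist view shows the spacer bar with corners at about (263,131), (289,131), (290,234) and (264,234), in line between the fingers.

```bash
python3 - <<'E'
from h import *
import pickle
i,s=pickle.load(open("pics/w1.pkl","rb"))
P=world([(263.3,131),(289.3,131),(290,234.5),(263.5,234.5)],.077,i)
print(rect(P))
R=Ro.from_quat(s["ee_rot"],scalar_first=True).as_matrix()
print((P.mean(0)-s["tool_pos"])@R)
E
```

```text
(array([0.52017617, 0.1363743 ]), [(np.float64(0.0202), np.float64(152.2)), (np.float64(0.0222), np.float64(152.2)), (np.float64(0.0857), np.float64(61.8)), (np.float64(0.0857), np.float64(63.2))])
[0.00047912 0.00026038 0.15398143]
```

Scaled: 0.035 m is 0.7, 0.03 m is 0.6.

Emit:
{"name": "creep_tool", "arguments": {"plan": "0,0,0.6,0,0,0;0,0,0.7,0,0,0;0,0,0.7,0,0,0;0,0,0.6,0,0,0;0,0,0.4,0,0,0;0,0,0.3,0,0,0;0,0,0.2,0,0,0;0,0,0.1,0,0,0;0,0,0,0,0,0"}}

```text
t: 3.35
tool_pos: [0.5208, 0.1367, 0.051]
ee_rot: [-0.0, -0.517, 0.856, 0.0]
ft_force: [-0.3, 0.6, -0.6]
gripper_width: 0.0846
grip_force: 0.0
```

Emit:
{"name": "creep_tool", "arguments": {"plan": "0,0,0,0,0,0;0,0,0,0,0,0;0,0,0,0,0,0;0,0,0,0,0,0;0,0,0,0,0,0;0,0,0,0,0,0;0,0,0,0,0,0;0,0,0,0,0,0", "jaw": 0.0, "clamp_n": 40}}

```text
t: 4.15
tool_pos: [0.5211, 0.1368, 0.0516]
ee_rot: [0.0, -0.518, 0.856, -0.0]
ft_force: [-2.0, 0.4, 5.6]
gripper_width: 0.0214
grip_force: 45.0
```

Scaled: -0.03 m is -0.6, -0.025 m is -0.5.

Emit:
{"name": "creep_tool", "arguments": {"plan": "0,0,-0.1,0,0,0;0,0,-0.3,0,0,0;0,0,-0.5,0,0,0;0,0,-0.6,0,0,0;0,0,-0.6,0,0,0;0,0,-0.5,0,0,0;0,0,-0.3,0,0,0;0,0,-0.1,0,0,0;0,0,0,0,0,0"}}

```text
t: 5.05
tool_pos: [0.521, 0.1367, 0.2014]
ee_rot: [0.0, -0.518, 0.856, -0.0]
ft_force: [0.3, -0.5, -1.8]
gripper_width: 0.0211
grip_force: 44.0
```

```bash
python3 -c "
from h import *
wrist('w2')
s=manip.state();R=Ro.from_quat(s['ee_rot'],scalar_first=True).as_matrix()
print((np.array([.5196,-.074,.2])-s['tool_pos'])@R)"
```

```text
5.05 [0.521  0.1367 0.2014] yaw y 152.35 [[-0.464, -0.886, 0.0], [-0.886, 0.464, -0.0], [-0.0, -0.0, -1.0]] [ 0.12  0.33 -0.27  0.97 -0.   -0.97]
[ 0.18698076 -0.09698812  0.00057725]
```

View pics/w2.png

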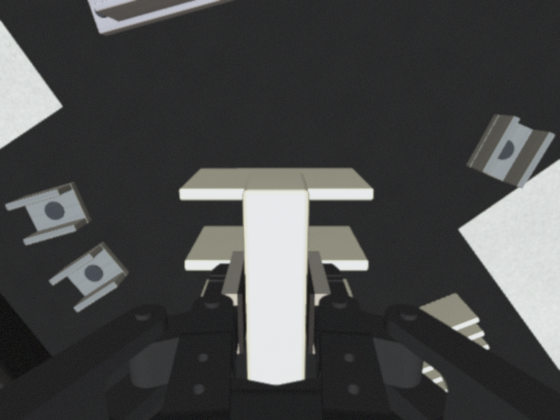

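The spacer is held squarely. The bar's far top edge runs (244,188) to (307,188), and the fin edges are level in the image. Next I'll check its offset in the tool frame and move to the sink.

Scaled: 0.032 m is 0.64, 0.03 m is 0.6, -0.1 rad / 6.2832 = -0.0159.

```bash
python3 - <<'E'
from h import *
import pickle
i,s=pickle.load(open("pics/w2.pkl","rb"))
R=Ro.from_quat(s["ee_rot"],scalar_first=True).as_matrix()
f=lambda uv,h:((world(uv,s["tool_pos"][2]+h,i)-s["tool_pos"])@R*1e3).round(1)
print(f([(244.5,188.5),(307,188.5)],.0254)) # bar end edge, expect x 42
print(f([(181,198.5),(373,197.5),(187,269),(367,269)],-.0066)) # fin top near edges
E
```

```text
[[ 42.1 -10.5 -25.4]
 [ 42.1   9.4 -25.4]]
[[ 29.9 -39.3   6.6]
 [ 30.3  39.2   6.6]
 [ -1.7 -38.9   6.6]
 [ -1.7  38.9   6.6]]
```

Emit:
{"name": "creep_tool", "arguments": {"plan": "0.3,-0.156,0,0,0,0;0.6,-0.312,0,0,0,0;0.64,-0.332,0,0,0,0;0.64,-0.332,0,0,0,0;0.64,-0.332,0,0,0,0;0.5,-0.26,0,0,0,0;0.3,-0.156,0,0,0,0;0.12,-0.06,0,0,0,-0.0127;0,0,0,0,0,-0.0159;0,0,0,0,0,-0.0095"}}

```text
t: 6.1
tool_pos: [0.519, -0.0742, 0.1995]
ee_rot: [-0.001, -0.617, 0.787, 0.001]
ft_force: [-0.0, 1.1, -1.7]
gripper_width: 0.0215
grip_force: 43.9
```

Emit:
{"name": "creep_tool", "arguments": {"plan": "0,0,0,0,0,0;0,0,0,0,0,0"}}

```text
t: 6.3
tool_pos: [0.5194, -0.0738, 0.2002]
ee_rot: [-0.001, -0.616, 0.788, 0.001]
ft_force: [1.0, 1.2, -1.7]
gripper_width: 0.0212
grip_force: 43.9
```

```bash
python3 -c "from h import *;wrist('w3')"
```

```text
6.3 [ 0.5194 -0.0738  0.2002] yaw y 166.02 [[-0.242, -0.97, -0.002], [-0.97, 0.242, 0.001], [-0.0, 0.002, -1.0]] [-0.28  0.3  -0.31  0.96 -0.   -1.61]
```

View pics/w3.png

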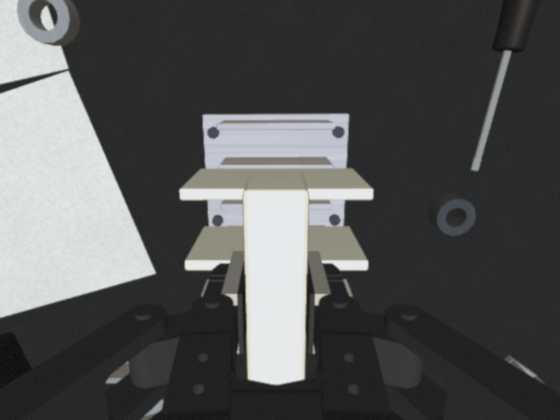

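The spacer hangs over the sink. Plate screws are visible at (213,132), (338,132), (334,220) and (218,220), and the plate's far edge at row 114.

```bash
python3 - <<'E'
from h import *
import pickle
i,s=pickle.load(open("pics/w3.pkl","rb"))
R=Ro.from_quat(s["ee_rot"],scalar_first=True).as_matrix()
P=world([(213,132.3),(338.2,132),(334.7,220),(217.8,220.3)],.012,i)
print(rect(P),((P-s["tool_pos"])@R*1e3).round(1))
Q=world([(203,114),(349,114)],.012,i);print(((Q-s["tool_pos"])@R*1e3).round(1))
E
```

```text
(array([ 0.5194913 , -0.07279165]), [(np.float64(0.1084), np.float64(166.2)), (np.float64(0.1082), np.float64(166.1)), (np.float64(0.0804), np.float64(76.5)), (np.float64(0.0804), np.float64(76.4))]) [[ 39.1 -54.7 188. ]
 [ 39.4  53.7 188.3]
 [-41.   54.2 188.3]
 [-41.3 -54.  188. ]]
[[ 54.6 -62.6 188. ]
 [ 54.6  62.2 188.3]]
```

Scaled: 0.025 m is 0.5, -0.001 m is -0.02.

Emit:
{"name": "creep_tool", "arguments": {"plan": "-0.02,0,0.3,0,0,0;0,0,0.5,0,0,0;0,0,0.5,0,0,0;0,0,0.4,0,0,0;0,0,0.3,0,0,0;0,0,0.2,0,0,0;0,0,0.2,0,0,0;0,0,0.12,0,0,0;0,0,0.06,0,0,0;0,0,0,0,0,0"}}

```text
t: 7.35
tool_pos: [0.5204, -0.073, 0.0722]
ee_rot: [0.0, -0.616, 0.788, 0.0]
ft_force: [0.0, -0.1, -2.1]
gripper_width: 0.0217
grip_force: 44.0
```

Emit:
{"name": "creep_tool", "arguments": {"plan": "0,0,0.04,0,0,0;0,0,0.04,0,0,0;0,0,0.04,0,0,0;0,0,0.02,0,0,0;0,0,0,0,0,0"}}

```text
t: 7.85
tool_pos: [0.5202, -0.0729, 0.0652]
ee_rot: [-0.0, -0.616, 0.787, 0.0]
ft_force: [0.8, -0.2, -2.2]
gripper_width: 0.0219
grip_force: 44.0
```

Scaled: 0.001 m is 0.02, 0.0005 m is 0.01.

Emit:
{"name": "creep_tool", "arguments": {"plan": "0,0,0.02,0,0,0;0,0,0.02,0,0,0;0,0,0.01,0,0,0;0,0,0,0,0,0"}}

```text
t: 8.25
tool_pos: [0.5204, -0.073, 0.0636]
ee_rot: [0.0, -0.616, 0.787, -0.0]
ft_force: [-3.2, 0.3, 5.4]
gripper_width: 0.0216
grip_force: 45.0
```

Emit:
{"name": "creep_tool", "arguments": {"plan": "0,0,0,0,0,0;0,0,0,0,0,0;0,0,0,0,0,0;0,0,0,0,0,0;0,0,0,0,0,0;0,0,0,0,0,0", "jaw": 0.085}}

```text
t: 8.85
tool_pos: [0.5203, -0.073, 0.0627]
ee_rot: [-0.0, -0.616, 0.787, 0.0]
ft_force: [0.0, -0.1, 0.6]
gripper_width: 0.0847
grip_force: 0.0
```

Emit:
{"name": "creep_tool", "arguments": {"plan": "0,0,-0.2,0,0,0;0,0,-0.4,0,0,0;0,0,-0.6,0,0,0;0,0,-0.6,0,0,0;0,0,-0.6,0,0,0;0,0,-0.6,0,0,0;0,0,-0.4,0,0,0;0,0,-0.2,0,0,0;0,0,0,0,0,0"}}

```text
t: 9.75
tool_pos: [0.5211, -0.0732, 0.2444]
ee_rot: [0.001, -0.616, 0.787, -0.001]
ft_force: [-0.9, -0.3, -0.4]
gripper_width: 0.0849
grip_force: 0.0
```

```bash
python3 - <<'E'
from h import *
import cv2
wrist('w4')
p,_=manip.camera("scene");cv2.imwrite("pics/s2.png",cv2.resize(p[170:290,190:330,::-1],None,fx=5,fy=5,interpolation=2))
E
```

```text
9.75 [ 0.5211 -0.0732  0.2444] yaw y 166.1 [[-0.24, -0.971, 0.003], [-0.971, 0.24, -0.001], [0.0, -0.003, -1.0]] [-0.28  0.27 -0.23  1.06  0.   -1.61]
```

View pics/w4.png

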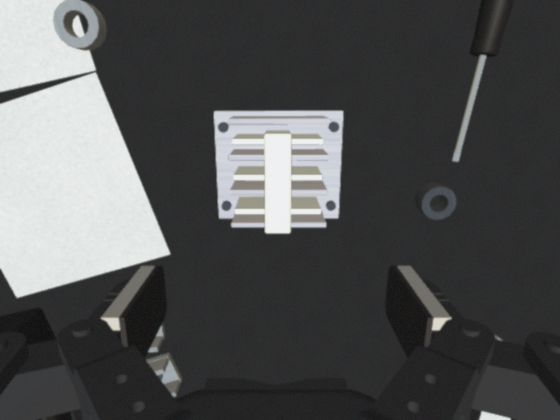

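View pics/s2.png

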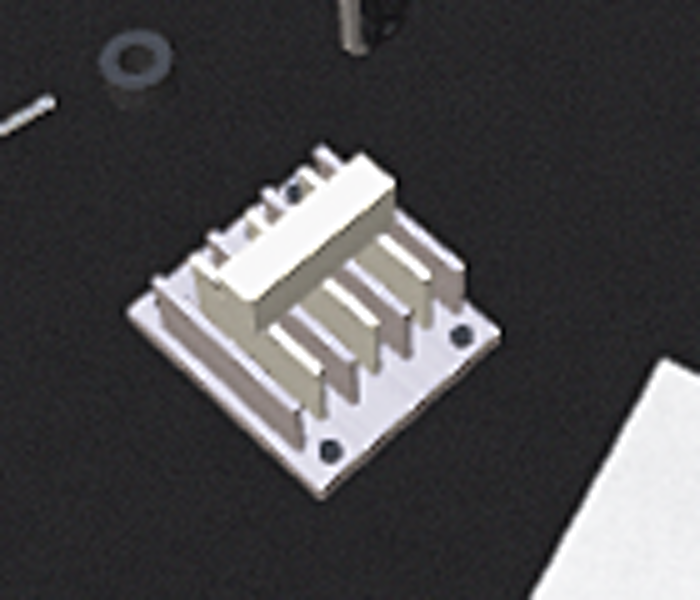

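The wrist view has the bar centred at (278,182) on the plate, with its fins parallel to the sink's. The scene crop shows the three spacer fins alternating with the four sink fins, fully down. The gripper is clear, so I'm handing in.

```bash
python3 -c "from bench import manip;print(manip.sign_off())"
```

```text
the job is handed in; nothing more can be done
None
```

The three-finned spacer is fully down on the wide heat sink's base, centred and in line with its fins; I released it only once it was seated, left the close-finned spacer alone, and handed the job in at about 10 s.

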